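# Tidy the vet's examination table

## Robot

A 7-joint arm with a two-finger parallel gripper is mounted at the origin on the work surface. World frame = base frame: x ahead of the robot, y to its left, z up, the work surface at z = 0. Lengths are in m, angles in rad, forces in N, time in s.
With the tool pointing down it reaches from about 0.4 to 0.85 m from the base axis. Payload 10.4 kg.
Tool frame: the origin (TCP) lies midway between the tips of the shut fingers; the grasp point (between the pads) lies 19 mm behind it (grip_point_offset is the distance from the TCP to the grasp point, in m); y points along the fingers, z is the direction in which the jaws open and shut, and the axes are right-handed (so a half turn about y gives the same grasp; the last joint's range is limited). The gripper opens to 85 mm and grips with 20 to 120 N. Pads are 22 mm wide; open, the fingers measure 114 mm over their backs; the gripper's body (76 mm by 85 mm) begins 54 mm behind the grasp point. The pads swing forward as they close: fully open they stand 13 mm farther back than shut.
Start: joints at [-1.26, 0.332, -0.065, 1.46, 0.022, 1.35, -0.088], TCP at [0.205, 0.591, 0.231] pointing down, gripper open.
Joint ranges: [-2.6, 2.6], [-0.5, 2.12], [-1.47, 1.34], [0.16, 2.42], [-1.27, 4.41], [0.06, 2.06], [-2.6, 2.6]. Speed limits (rad/s): [2.22, 2.22, 2.79, 2.79, 3.14, 3.14, 3.14].

## Interface

Orientations are given as a unit quaternion [x, y, z, w].
In Python, from workcell import * gives the robot as it stands.
- The arm moves only by the tool send_rows, never from a script. Its argument "motion" is a list of rows, each a list of 7 numbers: the opening in per cent of the stroke, from 0 (shut) to 100 (fully open), then the shift along the tool's x, y, z in m, then the turn, a rotation vector about the tool's x, y, z in rad. In form: [[claw, tx, ty, tz, ax, ay, az], ...]. A call has 1 to 10 rows; each row is the pose to reach, as a shift and turn from the pose commanded when the call began, along the tool's axes at that moment; what a row does not reach only later rows make up. A row lasts 1/12 s, in which the tool goes at most 41.7 mm and 7.16 degrees, less where a joint would pass 70% of its speed; a pose out of reach is approached as far as the arm can. A call with a gripper value outside its range is refused whole. The fingers move at their own pace and stop on an object; "squeeze" is the grip in N (left out, the last holds). Time passes only in rows, so rows that repeat a pose let the fingers close. It gives the time, the measured TCP pose, the force and the opening at its end, in the units of the state.
- get_obs(): the state, without advancing time (a new reading comes with each control period).
- camera(name): name is "scene" or "side" or "wrist"; returns a dict with "pixels" (420x560x3 uint8, red, green, blue), "range_z" (420x560 float32, m along the optical axis (not along the pixel's ray), 0 where there is no reading), "fovy" (degrees; the focal length in pixels is half the picture's height over the tangent of half this angle, whatever the lens; pixels are square), "cx", "cy" (the principal point, pixels), "view" (4x4, takes a point from world to camera coordinates); the wrist camera has in their place "T_tool_cam" (4x4, takes a point from camera to tool coordinates, whose origin is the TCP and whose axes are the tool frame's). Camera axes: x right, y down, z forward; pixel columns grow to the right and rows downward; lengths in m; the calibration is good to about 2 mm. The wrist camera is an equidistant fisheye: a pixel r from the principal point sees the ray r / f radians off the axis. A picture is of the moment at which its call begins: read the wrist's pose just before it.
- hand_in(): hands the job in, once; it reports no verdict.
The state is a dict: "clock": time; "joint_pos": joint angles; "joint_velocities": joint speeds; "tau": joint torques, N m; "position": TCP position; "ee_rot": TCP orientation; "ft_force": force on the tool from outside, world axes, zero at the start; "torque": the same for the moment, N m; "grip_width": opening from 0.0 (shut) to 1.0 (fully open).
Only numpy, scipy, OpenCV 4.12 (cv2) and the standard library are available. Lean on these libraries where they do the work, as an engineer would, in place of code of your own. Each camera call takes 0.05 s, during which the arm holds its last target.

## Task

Tidy the examination table before the next patient: put the amber bottle in the amber cup, the blue test case in the blue tray and the white and green probe, head down, in the green dock, each sitting flat on the holder's floor. Stand the pill pot with the red lid wholly on the dark mat, in free space with about a centimetre or more between it and the steel tin and the yellow jar, neither of which may be touched by the pot or shifted. Leave everything upright and let go of; set each thing down, do not drop or throw it.

Things in the scene. Friction and masses are not known exactly. Their poses are not given: they have to be found in the camera images.
- bottle: Loose ear-drop bottle of amber-brown glass with a cream label and a narrow white cap, standing upright. Body 42 mm in diameter up to 60 mm high, then a shoulder; cap 27 mm in diameter from 70 to 88 mm, the top. Origin: centre of its underside. Its z axis points up.
- test_case: Loose blue hard test-kit case with a white band, standing upright: 36 mm along its x axis, 60 mm along its y axis, 56 mm high; 0.08 to 0.16 kg. Origin: centre of its underside. Its z axis points up.
- probe: Loose white cordless ultrasound probe standing on its round head, with a green ring round the head and a green disc on top. Head 56 mm in diameter up to 22 mm high, tapering to an upright grip 36 mm in diameter between 30 and 82 mm, the top. Origin: centre of its underside. Its z axis points up.
- pill_pot: Loose white pill pot with a dark red lid, standing upright. 46 mm in diameter up to 40 mm high; lid 48 mm in diameter from 40 to 55 mm, the top. Origin: centre of its underside. Its z axis points up.
- bottle_cup: Amber-brown round cup fixed to the table, holder of the bottle: inner diameter 60 mm, outer 70 mm, rim 18 mm above the table, inner floor 4 mm above the table. Origin: centre of its underside, at table height. Its z axis points up.
- probe_dock: Green round dock fixed to the table, holder of the probe: inner diameter 74 mm, outer 84 mm, rim 14 mm above the table, inner floor 4 mm above the table. Origin: centre of its underside, at table height. Its z axis points up.
- case_tray: Blue rectangular tray fixed to the table, holder of the test case: inside 54 mm along its x axis and 78 mm along its y axis, walls 5 mm, rim 16 mm above the table, inner floor 5 mm above the table. Origin: centre of its underside, at table height. Its z axis points up.
- mat: Dark grey rectangular mat fixed to the table: 110 mm along its x axis, 360 mm along its y axis, 3 mm thick. The steel tin and the yellow jar stand on it, about 100 mm apart; at least one end of the mat has a free stretch about 95 mm or more long. Origin: centre of its underside, at table height. Its z axis points up.
- swab_tin: Steel swab tin with a darker lid and a small knob, standing on the mat, 49 mm in diameter, 64 mm high with the knob. It stays where it is. Origin: centre of its underside. Its z axis points up.
- yellow_jar: Yellow jar with a black lid, standing on the mat, 48 mm in diameter, 58 mm high. It stays where it is. Origin: centre of its underside. Its z axis points up.
There are look-alikes about, which are no part of the job. Of the things that look like the case_tray, the larger one is meant.

How it is judged:
At the end, for the whole second after the job is handed in: Bottle and probe within 13 mm, case within 13 (x) and 15 mm (y) of their own holders' centres, down on the floor; pill pot on the mat (overhang under 3 mm), its centre over 55 mm from those of tin and jar; all upright within 7 degrees, released and at rest (horizontal distance between bottle and bottle_cup below 0.013 m and z of bottle in the frame of bottle_cup below 0.009 m and horizontal distance between probe and probe_dock below 0.013 m and z of probe in the frame of probe_dock below 0.009 m and x of test_case in the frame of case_tray between -0.013 and 0.013 m and y of test_case in the frame of case_tray between -0.015 and 0.015 m and z of test_case in the frame of case_tray below 0.01 m and x of pill_pot in the frame of mat between -0.034 and 0.034 m and y of pill_pot in the frame of mat between -0.159 and 0.159 m and z of pill_pot in the frame of mat below 0.008 m and horizontal distance between pill_pot and swab_tin above 0.055 m and horizontal distance between pill_pot and yellow_jar above 0.055 m and angle between each of bottle, test_case, probe, pill_pot's own z axis and vertical below 0.12 rad and linear speed of each of bottle, test_case, probe, pill_pot below 0.03 m/s); the robot touches nothing.
It fails at once if the tin or the jar on the mat is moved by more than 10 mm or tipped (distance of any of swab_tin, yellow_jar from where it was at the start of the episode above 0.01 m or angle between any of swab_tin, yellow_jar's own z axis and vertical above 0.35 rad).
It fails at once if the pill pot touches the tin or the jar (contact force between pill_pot and swab_tin above 0.3 N or contact force between pill_pot and yellow_jar above 0.3 N).
It fails at once if a thing is dropped or thrown (moves faster than 0.9 m/s out of the fingers) ((linear speed of bottle above 0.9 m/s and contact force between bottle and the fingers below 0.05 N) or (linear speed of test_case above 0.9 m/s and contact force between test_case and the fingers below 0.05 N) or (linear speed of probe above 0.9 m/s and contact force between probe and the fingers below 0.05 N) or (linear speed of pill_pot above 0.9 m/s and contact force between pill_pot and the fingers below 0.05 N)).
It also fails if it takes over 106 s, if anything falls off the work surface, if the arm or the gripper's body presses on something with over 40 N, if the wrist force passes 120 N, or if a joint passes its speed limit or range.

## Working session

There is one attempt and no reset: what is moved stays moved. The work goes in short steps, Python scripts to look and compute and a tool call to move; the robot and the scene stay as the last step left them, time stands still between calls to the robot, and variables do not carry over. Pictures are saved under pics/ and viewed, and the job is handed in when it is done.

Besides the shell and the picture viewer there is one more tool, called after "Request:" as name(argument=value, ...) on one line, values as JSON. send_rows: Moves the arm, as the interface text tells. Its arguments: {"type":"object","properties":{"motion":{"type":"array"},"squeeze":{"type":"number"}},"required":["motion"]}

```bash
ls; mkdir -p pics
python3 - <<'E'
from workcell import *
import cv2,numpy as np,pickle
o=get_obs();print(o)
for n in ["scene","side","wrist"]:
    c=camera(n);pickle.dump(c,open(f"pics/{n}0.pkl","wb"))
    cv2.imwrite(f"pics/{n}0.png",cv2.cvtColor(c["pixels"],cv2.COLOR_RGB2BGR))
    print(n,c["fovy"],c["cx"],c["cy"],c.get("view",c.get("T_tool_cam")), (c["range_z"]>0).mean())
E
```

```text
pics
{'clock': 0.0, 'joint_pos': array([-1.25959473,  0.33286858, -0.06472345,  1.46097074,  0.02163118,
        1.34992816, -0.0885313 ]), 'joint_velocities': array([ 0.00075927, -0.0024214 , -0.00080439,  0.00067931,  0.00185083,
        0.00045735, -0.00063363]), 'tau': array([ 7.28466403e-04, -6.25444221e+01,  4.90182603e-02, -3.91599476e+01,
        1.60444347e-02,  9.96953342e-03, -6.76811247e-07]), 'position': array([0.20464603, 0.59012477, 0.23050403]), 'ee_rot': array([ 0.6978018 , -0.11751669,  0.11740885, -0.69676226]), 'ft_force': array([-0.79261288,  0.06840184, -0.5641374 ]), 'torque': array([-0.01067238, -0.02681058, -0.03371609]), 'grip_width': 1.0020642927590484}
scene 52.424230162543424 278.73794228167435 209.60009367144315 [[ 5.93456997e-01  8.04864714e-01 -1.25923851e-03 -3.17520195e-01]
 [ 4.63470321e-01 -3.43012354e-01 -8.17029856e-01 -1.88294799e-01]
 [-6.58030436e-01  4.84288465e-01 -5.76593989e-01  1.40862772e+00]
 [ 0.00000000e+00  0.00000000e+00  0.00000000e+00  1.00000000e+00]] 0.9929124149659864
side 48.982456187816176 283.9636739467143 216.2875006430501 [[ 0.90206804 -0.43100931 -0.02245496 -0.47871749]
 [-0.28639921 -0.5588659  -0.77823158  0.16947753]
 [ 0.32287575  0.70844892 -0.62757579  1.08871358]
 [ 0.          0.          0.          1.        ]] 0.9959056122448979
wrist 65.70646984690485 277.04009527827844 208.0719680945813 [[ 9.80300917e-05  9.57432079e-01  2.88658631e-01 -7.36847415e-02]
 [-8.26167348e-04 -2.88658456e-01  9.57431780e-01 -1.43034592e-01]
 [ 9.99999654e-01 -3.32337461e-04  7.62701907e-04 -5.15147870e-04]
 [ 0.00000000e+00  0.00000000e+00  0.00000000e+00  1.00000000e+00]] 0.9929379251700681
```

View pics/scene0.png

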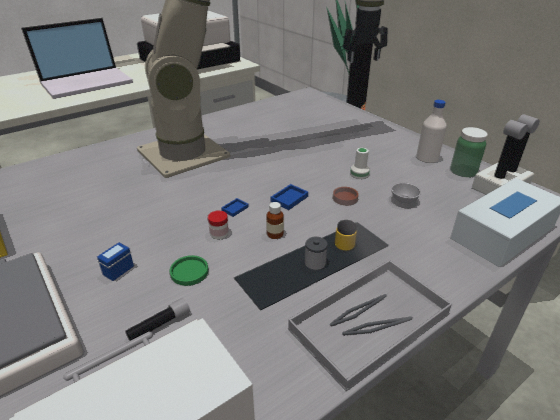

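View pics/side0.png

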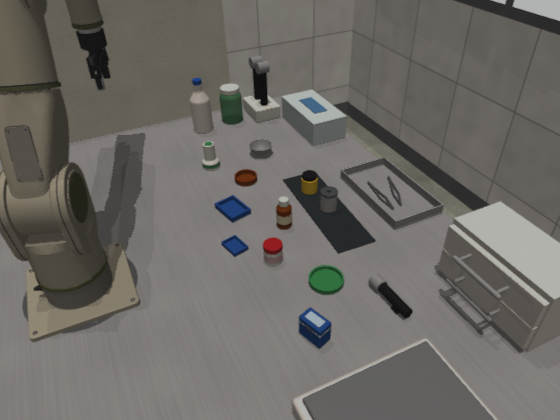

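View pics/wrist0.png

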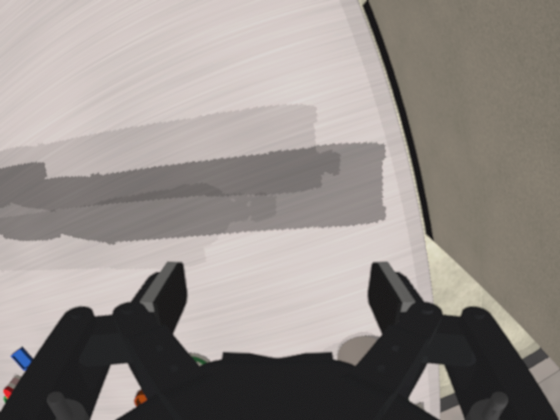

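The scene picture shows the following:
- pot at (218,224)
- bottle at (275,220)
- probe at (361,162)
- case at (116,261)
- green dock at (189,270)
- amber cup at about (346,196)
- larger blue tray at (290,196), with the small look-alike at (235,208)
- mat around (315,262), with the tin and the jar on it

The same objects are visible in the side view.

```bash
cat > h.py <<'E'
import numpy as np,cv2,pickle
def load(n): return pickle.load(open(f"pics/{n}.pkl","rb"))
def world(c):
    f=210/np.tan(np.radians(c["fovy"])/2)
    v,u=np.mgrid[:420,:560]; z=c["range_z"]
    P=np.stack([(u-c["cx"])/f*z,(v-c["cy"])/f*z,z],-1)
    R=c["view"][:3,:3];t=c["view"][:3,3]
    W=(P-t)@R; W[z<=0]=np.nan
    return W
def hsv(c): return cv2.cvtColor(c["pixels"],cv2.COLOR_RGB2HSV)
E
python3 - <<'E'
from h import *
for n in ["scene0","side0"]:
    c=load(n);W=world(c);H=hsv(c)
    print(n, "table z samples", [W[v,u].round(3) for v,u in ([(200,120),(240,300) ,(330,200)])])
    # top-view: x 0..0.9? y
    img=np.zeros((600,800,3),np.uint8)
    w=W.reshape(-1,3);p=c["pixels"].reshape(-1,3)
    k=np.isfinite(w).all(1)&(w[:,2]>-.02)&(w[:,2]<.15)
    w=w[k];p=p[k];o=np.argsort(w[:,2]);w=w[o];p=p[o]
    r=(600-(w[:,0]-.2)*800).astype(int);cc=(400-(w[:,1])*800).astype(int)
    kk=(r>=1)&(r<599)&(cc>=1)&(cc<799)
    for dr in(0,-1):
        for dc in (0,-1): img[r[kk]+dr,cc[kk]+dc]=p[kk][:,::-1]
    for i in range(0,10): cv2.putText(img,f"{.2+i*.1:.1f}",(0,600-i*80),0,.4,(0,0,255));
    for y in np.arange(-.4,.5,.1): cv2.putText(img,f"{y:.1f}",(int(400-y*800),590),0,.4,(0,0,255))
    cv2.imwrite(f"pics/top_{n}.png",img)
E
```

```text
scene0 table z samples [array([ 0.156, -0.265,  0.001]), array([0.587, 0.026, 0.001]), array([ 0.809, -0.343,  0.159])]
side0 table z samples [array([ 0.145,  0.315, -0.001]), array([ 0.537, -0.083,  0.001]), array([ 0.216, -0.243,  0.   ])]
```

View pics/top_scene0.png

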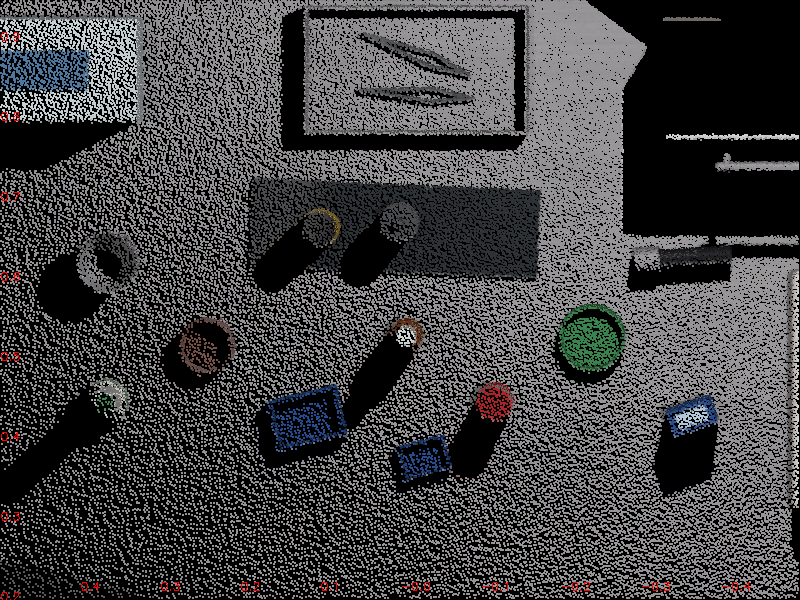

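View pics/top_side0.png

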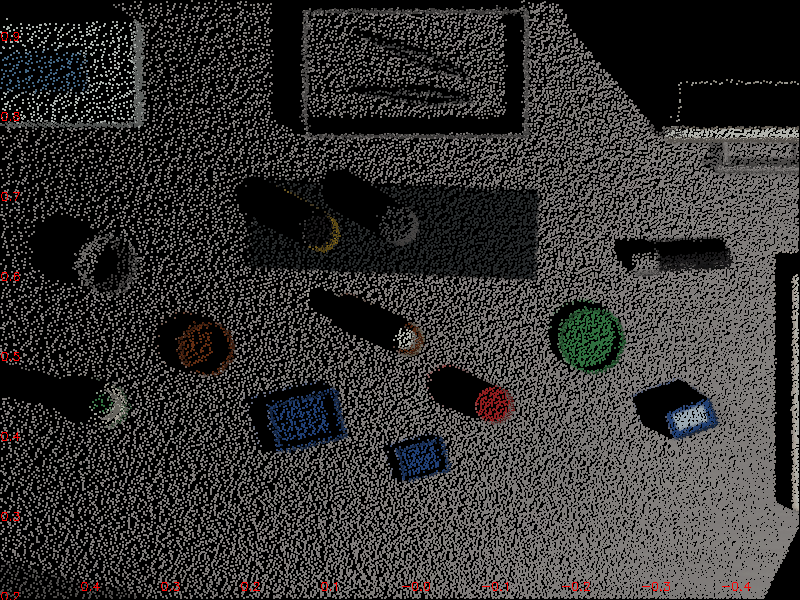

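```bash
cat >> h.py <<'E'
from scipy.optimize import least_squares
def pts(c,box,zr):
    W=world(c); k=np.isfinite(W).all(-1)&(W[...,0]>box[0])&(W[...,0]<box[1])&(W[...,1]>box[2])&(W[...,1]<box[3])&(W[...,2]>zr[0])&(W[...,2]<zr[1])
    return W[k]
def circ(p):
    (x,y),r=cv2.minEnclosingCircle(p[:,:2].astype(np.float32)*1000); return np.round([x,y,2*r],1)
def rect(p): return cv2.minAreaRect(p[:,:2].astype(np.float32)*1000)
E
python3 - <<'E'
from h import *
S=[load("scene0"),load("side0")]
things={"bottlecap":((.48,.58,-.06,.04),(.084,.095)),
"pot":((.39,.5,-.16,-.05),(.050,.062)),"probe":((.40,.52,.3,.42),(.078,.09)),"probehead":((.40,.52,.3,.42),(.012,.022)),
"cup":((.46,.58,.18,.31),(.0145,.024)),"dock":((.46,.6,-.3,-.17),(.0105,.02)),
"tin":((.6,.72,-.06,.05),(.05,.08)),"jar":((.6,.72,.05,.15),(.053,.07)),
"tray":((.36,.5,.05,.2),(.011,.022)),"case":((.35,.5,-.42,-.3),(.053,.064))}
for n,(b,z) in things.items():
    for c in S:
        p=pts(c,b,z)
        if len(p)<4: print(n,len(p));continue
        r=rect(p); print(n,len(p),"med",(np.median(p,0)*1000).round(1),"circ",circ(p),"rect",np.round(r[0],1),np.round(r[1],1),round(r[2],1))
for c in S:
    W=world(c);H=hsv(c)
    m=(W[...,0]>.57)&(W[...,0]<.74)&(W[...,1]>-.2)&(W[...,1]<.22)&(c["pixels"].max(-1)<75)&(W[...,2]<.012)
    m=cv2.morphologyEx(m.astype(np.uint8),cv2.MORPH_OPEN,np.ones((3,3)))
    r=rect(W[m>0]);print("mat",m.sum(),r)
E
```

```text
bottlecap 67 med [529.7  -9.5  87.3] circ [529.5 -10.5  28.2] rect [529.4  -8.6] [25.1 23.9] 2.8
bottlecap 52 med [524.7  -9.4  86.5] circ [524.9  -7.6  28. ] rect [524.9  -7.6] [24.8 23.5] 64.2
pot 202 med [ 448.5 -120.2   54.5] circ [ 446.5 -119.    49.6] rect [ 446.7 -119.5] [45.9 47.6] 72.2
pot 220 med [ 442.6 -120.6   54. ] circ [ 442.1 -119.2   48.9] rect [ 442.6 -118.7] [46.4 45.9] 34.6
probe 66 med [449.3 364.   81.6] circ [446.6 366.5  37.4] rect [447.2 364.9] [31.8 33.3] 43.9
probe 55 med [442.6 363.6  81.2] circ [441.7 366.8  39.7] rect [441.9 365.5] [37.  34.2] 63.2
probehead 57 med [466.3 349.7  16.8] circ [448.3 365.1  56.2] rect [457.2 355.4] [56.2 29.4] 42.8
probehead 65 med [435.6 348.3  17.4] circ [440.6 364.6  58.3] rect [437.2 358.8] [40.  55.5] 63.1
cup 109 med [517.1 240.6  17. ] circ [514.9 240.1  74.5] rect [517.4 239.8] [66.  70.4] 47.1
cup 75 med [513.9 244.5  16.6] circ [515.9 242.8  74.4] rect [512.7 241.9] [65.4 70.6] 11.8
dock 232 med [ 528.7 -243.7   13.1] circ [ 525.8 -241.4   86.9] rect [ 527.  -240.9] [83.  84.3] 48.7
dock 188 med [ 526.1 -240.2   12
[... 372 characters left out ...]
 122 med [658.1  96.3  59.6] circ [660.6 101.2  49.5] rect [661.1 101.4] [48.5 40.5] 62.7
tray 194 med [425.7 112.7  14.8] circ [426.2 115.5 107.6] rect [426.3 115.8] [65.6 92.6] 14.6
tray 184 med [423.4 113.4  14.3] circ [422.7 116.1 107.7] rect [423.1 116.4] [67.9 92.9] 12.7
case 312 med [ 430.6 -366.8   55.6] circ [ 429.1 -365.8   66.2] rect [ 429.  -365.6] [37.5 59.4] 20.8
case 399 med [ 424.7 -365.5   55.2] circ [ 423.9 -366.1   66. ] rect [ 425.2 -365.2] [37.  59.8] 20.5
mat 4001 ((667.4273071289062, 23.995407104492188), (399.6867370605469, 117.84884643554688), 85.46199798583984)
mat 2423 ((662.2255859375, 6.827850341796875), (364.51617431640625, 114.35079193115234), 87.72538757324219)
```

```bash
cat >> h.py <<'E'
from scipy.spatial.transform import Rotation as Ro
def go(o,xyz,yaw):
    """yaw: world direction (deg) of tool z; tool y down. picks nearer of yaw, yaw+180 unless told"""
    R=Ro.from_quat(o["ee_rot"]); A=R.as_matrix()
    best=None
    for s in (0,180):
        a=np.radians(yaw+s); z=np.array([np.cos(a),np.sin(a),0]); y=np.array([0,0,-1.]); x=np.cross(y,z)
        T=Ro.from_matrix(np.stack([x,y,z],1)); rv=(R.inv()*T).as_rotvec()
        if best is None or np.linalg.norm(rv)<np.linalg.norm(best): best=rv
    d=A.T@(np.array(xyz)-o["position"])
    return d.round(4),best.round(4)
def st(o):
    A=Ro.from_quat(o["ee_rot"]).as_matrix()
    print("t",round(o["clock"],2),"p",o["position"].round(4),"zyaw",round(np.degrees(np.arctan2(A[1,2],A[0,2])),1),"ydir",A[:,1].round(3),"f",o["ft_force"].round(1),"g",round(float(o["grip_width"]),3),"q",o["joint_pos"].round(2))
E
python3 - <<'E'
from h import *
from workcell import *
o=get_obs();st(o);A=Ro.from_quat(o["ee_rot"]).as_matrix();print(A.round(3))
print(go(o,[.445,.3655,.16],-10),go(o,[.445,.3655,.16],-52), go(o,[.445,.3655,.035],-52))
E
```

```text
t 0.15 p [0.2047 0.5902 0.2307] zyaw 70.9 ydir [-0.    -0.001 -1.   ] f [ 0.4  0.  -0.4] g 1.001 q [-1.26  0.33 -0.06  1.46  0.02  1.35 -0.09]
[[ 0.945 -0.     0.328]
 [-0.328 -0.001  0.945]
 [ 0.    -1.    -0.001]]
(array([ 0.3007,  0.0709, -0.1335]), array([8.0000e-04, 1.4116e+00, 8.0000e-04])) (array([ 0.3007,  0.0709, -0.1335]), array([ 1.00e-03, -9.97e-01, -5.00e-04])) (array([ 0.3007,  0.1959, -0.1334]), array([ 1.00e-03, -9.97e-01, -5.00e-04]))
```

```bash
cat > g.py <<'E'
import sys
from h import *
from workcell import *
o=get_obs();st(o)
a=list(map(float,sys.argv[1:]))
for i in range(0,len(a),4):
    d,r=go(o,a[i:i+3],a[i+3]);print("shift",d,"turn",r)
E
python3 g.py .445 .3655 .16 20.7
```

```text
t 0.15 p [0.2047 0.5902 0.2307] zyaw 70.9 ydir [-0.    -0.001 -1.   ] f [ 0.4  0.  -0.4] g 1.001 q [-1.26  0.33 -0.06  1.46  0.02  1.35 -0.09]
shift [ 0.3007  0.0709 -0.1335] turn [1.000e-03 8.757e-01 5.000e-04]
```

Request:
send_rows(motion=[[100,0.03,0.007,-0.0133,0,0.088,0],[100,0.06,0.014,-0.0267,0,0.175,0],[100,0.09,0.021,-0.04,0,0.263,0],[100,0.12,0.028,-0.0533,0,0.35,0],[100,0.15,0.035,-0.0667,0,0.438,0],[100,0.18,0.0425,-0.08,0,0.525,0],[100,0.2105,0.05,-0.0934,0,0.613,0],[100,0.2405,0.057,-0.1067,0,0.7,0],[100,0.2706,0.064,-0.12,0,0.788,0],[100,0.3007,0.0709,-0.1335,0,0.8757,0]], squeeze=50)

```text
clock: 0.98
position: [0.446, 0.3646, 0.16]
ee_rot: [0.581, -0.403, 0.403, -0.581]
ft_force: [0.1, 0.3, -0.0]
grip_width: 1.001
```

```bash
python3 g.py .445 .3655 .035 20.7
python3 - <<'E'
from workcell import *
import cv2,pickle
c=camera("wrist");c["o"]=get_obs();pickle.dump(c,open("pics/wrist1.pkl","wb"));cv2.imwrite("pics/wrist1.png",cv2.cvtColor(c["pixels"],cv2.COLOR_RGB2BGR))
E
```

```text
t 0.98 p [0.446  0.3646 0.16  ] zyaw 20.5 ydir [-0.  0. -1.] f [ 0.1  0.3 -0. ] g 1.001 q [-0.95  0.27  0.21  1.7  -0.06  1.18 -0.36]
shift [-0.0012  0.125  -0.0005] turn [ 0.0002 -0.0042 -0.0001]
```

View pics/wrist1.png

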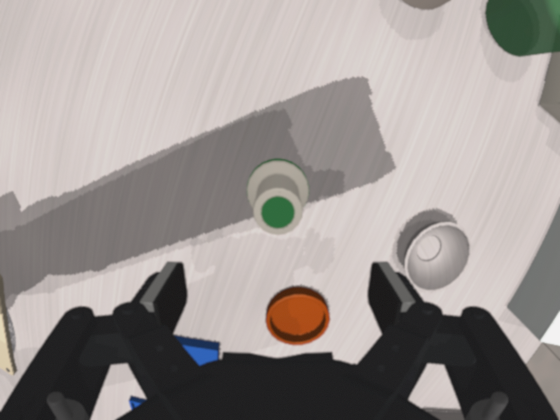

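The probe's green disc is at (278,211), centred between the fingers. The amber cup is at (298,315). I'll cast both rays.

```bash
cat >> h.py <<'E'
def wray(c,u,v,zp):
    o=c["o"];f=210/np.tan(np.radians(c["fovy"])/2)
    dx,dy=u-c["cx"],v-c["cy"];r=np.hypot(dx,dy);th=r/f
    d=np.array([np.sin(th)*dx/max(r,1e-9),np.sin(th)*dy/max(r,1e-9),np.cos(th)])
    T=c["T_tool_cam"];R=Ro.from_quat(o["ee_rot"]).as_matrix()
    p=R@T[:3,3]+o["position"];d=R@(T[:3,:3]@d)
    return p+d*(zp-p[2])/d[2]
E
python3 - <<'E'
from h import *
c=load("wrist1");print(c["fovy"])
H=hsv(c);g=((H[...,0]>50)&(H[...,0]<90)&(H[...,1]>120)).astype(np.uint8);g[:, 400:]=0
n,l,s,ce=cv2.connectedComponentsWithStats(g);i=1+s[1:,4].argmax();print(s[i],ce[i],wray(c,*ce[i],.082))
e=np.array([wray(c,u,v,.018) for u,v in [(266,315),(329,315),(298,287),(298,344)]]);print(e,e.mean(0))
E
```

```text
65.70646984690485
[263 198  30  29 688] [277.43168605 211.8880814 ] [0.44973914 0.36154692 0.082     ]
[[0.48377592 0.23059441 0.018     ]
 [0.54733743 0.25201213 0.018     ]
 [0.50291168 0.2745067  0.018     ]
 [0.53082637 0.20337048 0.018     ]] [0.51621285 0.24012093 0.018     ]
```

Request:
send_rows(motion=[[100,0.0,0.03,0.001,0,0,0],[100,0,0.06,0.001,0,0,0],[100,0,0.09,0.001,0,0,0],[100,0,0.11,0.001,0,0,0],[100,0,0.125,0.001,0,0,0],[0,0,0.125,0.001,0,0,0],[0,0,0.125,0.001,0,0,0],[0,0,0.125,0.001,0,0,0],[0,0,0.125,0.001,0,0,0],[0,0,0.125,0.001,0,0,0]], squeeze=50)

```text
clock: 1.87
position: [0.4468, 0.367, 0.037]
ee_rot: [-0.581, 0.402, -0.402, 0.583]
ft_force: [-0.2, -0.1, 4.6]
grip_width: 0.408
```

Request:
send_rows(motion=[[0,0,0,0,0,0,0],[0,0,0,0,0,0,0],[0,0,0,0,0,0,0],[0,0,0,0,0,0,0],[0,0,-0.003,0,0,0,0],[0,0,-0.012,0,0,0,0],[0,0,-0.03,0,0,0,0],[0,0,-0.055,0,0,0,0]])

```text
clock: 2.53
position: [0.445, 0.3652, 0.0899]
ee_rot: [0.583, -0.402, 0.402, -0.58]
ft_force: [0.5, -0.8, -3.4]
grip_width: 0.411
```

```bash
cat > snap.py <<'E'
import sys
from h import *
from workcell import *
n,tag=sys.argv[1],sys.argv[2]
o=get_obs();c=camera(n);c["o"]=o;pickle.dump(c,open(f"pics/{tag}.pkl","wb"));cv2.imwrite(f"pics/{tag}.png",cv2.cvtColor(c["pixels"],cv2.COLOR_RGB2BGR))
E
python3 snap.py wrist wrist2;python3 g.py .5255 -.2407 .17 20.7
```

```text
t 2.58 p [0.4475 0.3673 0.0962] zyaw 20.7 ydir [ 0.003  0.003 -1.   ] f [3.3 1.2 1.7] g 0.412 q [-0.94  0.34  0.21  1.76 -0.08  1.05 -0.34]
shift [ 0.5962 -0.0756 -0.1415] turn [-0.0043 -0.0004 -0.002 ]
```

View pics/wrist2.png

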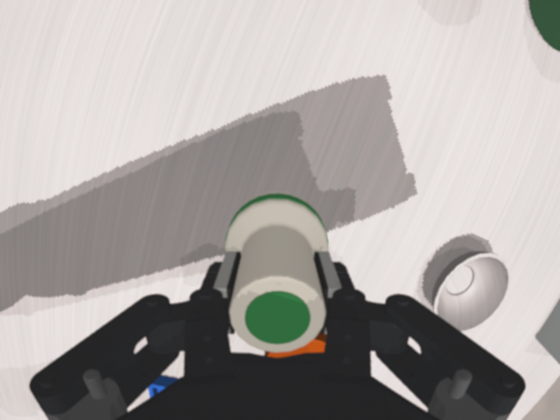

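The probe is held upright, with its disc at (278,318).

```bash
python3 - <<'E'
from h import *
c=load("wrist2");H=hsv(c);g=((H[...,0]>50)&(H[...,0]<90)&(H[...,1]>120)).astype(np.uint8);g[:280]=0
n,l,s,ce=cv2.connectedComponentsWithStats(g);i=1+s[1:,4].argmax();print(s[i],ce[i])
o=c["o"];R=Ro.from_quat(o["ee_rot"]).as_matrix();st(o)
p=wray(c,*ce[i],o["position"][2]+.047);print(p,R.T@(p-o["position"]))
E
python3 g.py .5255 -.2407 .17 20.7
```

```text
[ 246  293   63   50 2467] [277.16132955 317.24969599]
t 2.53 p [0.445  0.3652 0.0899] zyaw 20.7 ydir [-0.002 -0.003 -1.   ] f [ 0.5 -0.8 -3.4] g 0.411 q [-0.94  0.35  0.21  1.76 -0.08  1.04 -0.34]
[0.44350774 0.3684936  0.13689383] [-0.00351881 -0.04700447 -0.00037259]
t 2.58 p [0.4475 0.3673 0.0962] zyaw 20.7 ydir [ 0.003  0.003 -1.   ] f [3.3 1.2 1.7] g 0.412 q [-0.94  0.34  0.21  1.76 -0.08  1.05 -0.34]
shift [ 0.5962 -0.0756 -0.1415] turn [-0.0043 -0.0004 -0.002 ]
```

Request:
send_rows(motion=[[0,0.005,-0.015,-0.001,0,0,0],[0,0.02,-0.03,-0.005,0,0,0],[0,0.042,-0.045,-0.01,0,0,0],[0,0.07,-0.06,-0.017,0,0,0],[0,0.103,-0.072,-0.025,0,0,0],[0,0.138,-0.08,-0.033,0,0,0],[0,0.173,-0.08,-0.041,0,0,0],[0,0.208,-0.08,-0.05,0,0,0],[0,0.243,-0.08,-0.058,0,0,0],[0,0.278,-0.08,-0.066,0,0,0]])

```text
clock: 3.42
position: [0.4824, 0.0811, 0.1712]
ee_rot: [-0.581, 0.402, -0.402, 0.582]
ft_force: [1.6, 0.1, -1.6]
grip_width: 0.406
```

```bash
python3 g.py .526 -.2425 .17 20.7
```

```text
t 3.42 p [0.4824 0.0811 0.1712] zyaw 20.7 ydir [ 0.001  0.001 -1.   ] f [ 1.6  0.1 -1.6] g 0.406 q [-0.65  0.07  0.41  1.91 -0.03  1.17  0.13]
shift [ 0.3181  0.0009 -0.0736] turn [-0.001  -0.0001 -0.0006]
```

Request:
send_rows(motion=[[0,0.035,0,-0.008,0,0,0],[0,0.07,0,-0.016,0,0,0],[0,0.105,0,-0.024,0,0,0],[0,0.14,0,-0.032,0,0,0],[0,0.175,0,-0.04,0,0,0],[0,0.21,0,-0.048,0,0,0],[0,0.243,0,-0.056,0,0,0],[0,0.27,0,-0.062,0,0,0],[0,0.287,0,-0.067,0,0,0],[0,0.295,0,-0.07,0,0,0]])

```text
clock: 4.25
position: [0.5209, -0.2209, 0.1709]
ee_rot: [0.581, -0.403, 0.403, -0.581]
ft_force: [-0.0, -0.5, -2.8]
grip_width: 0.41
```

Request:
send_rows(motion=[[0,0,0,0,0,0,0],[0,0,0,0,0,0,0],[0,0,0,0,0,0,0]])

```text
clock: 4.5
position: [0.5216, -0.2159, 0.1704]
ee_rot: [-0.582, 0.402, -0.401, 0.582]
ft_force: [0.5, -0.1, -1.8]
grip_width: 0.415
```

```bash
python3 g.py .526 -.2425 .05 20.7; python3 snap.py wrist wrist3
```

```text
t 4.5 p [ 0.5216 -0.2159  0.1704] zyaw 20.8 ydir [-0.     0.001 -1.   ] f [ 0.5 -0.1 -1.8] g 0.415 q [-0.24  0.27  0.65  1.73 -0.18  1.19  0.82]
shift [ 0.0265  0.1203 -0.0054] turn [-0.0004  0.0021 -0.0012]
```

View pics/wrist3.png

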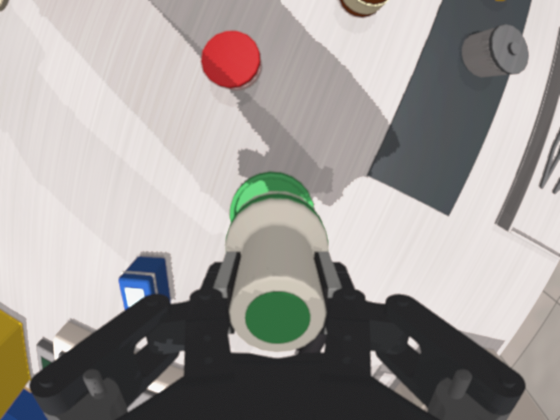

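Request:
send_rows(motion=[[0,0.01,0,-0.002,0,0,0],[0,0.02,0.01,-0.004,0,0,0],[0,0.0265,0.03,-0.005,0,0,0],[0,0.0265,0.05,-0.005,0,0,0],[0,0.0265,0.07,-0.005,0,0,0],[0,0.0265,0.08,-0.005,0,0,0],[0,0.0265,0.08,-0.005,0,0,0]])

```text
clock: 5.13
position: [0.5249, -0.2437, 0.0882]
ee_rot: [0.582, -0.403, 0.401, -0.581]
ft_force: [0.2, -1.1, -2.7]
grip_width: 0.408
```

```bash
python3 g.py .526 -.2425 .04 20.7; python3 snap.py wrist wrist4; python3 snap.py scene scene4
```

```text
t 5.13 p [ 0.5249 -0.2437  0.0882] zyaw 20.7 ydir [-0.004  0.001 -1.   ] f [ 0.2 -1.1 -2.7] g 0.408 q [-0.16  0.41  0.63  1.77 -0.27  1.05  0.93]
shift [-0.0006  0.0482  0.0015] turn [ 0.003   0.0007 -0.0022]
```

View pics/wrist4.png

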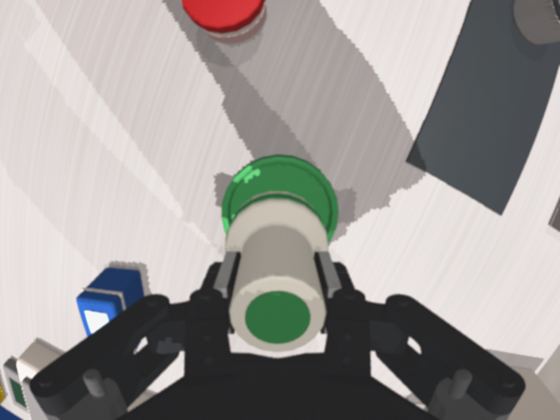

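View pics/scene4.png

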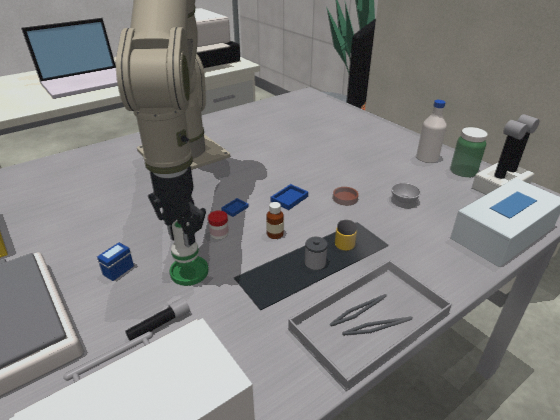

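The dock's outer rim runs from column 222 to 337 with its top at row 155. The probe hangs right over it.

Run:
```python
from h import *
c=load("wrist4");o=c["o"];R=Ro.from_quat(o["ee_rot"]).as_matrix()
H=hsv(c);g=((H[...,0]>45)&(H[...,0]<90)&(H[...,1]>90)).astype(np.uint8);g[260:]=0
g[:, :200]=0;g[:,360:]=0
P=[]
for v in range(165,215,5):
    u=np.flatnonzero(g[v]); P+= [wray(c,u[0],v,.014),wray(c,u[-1],v,.014)]
for u in range(250,310,6):
    v=np.flatnonzero(g[:,u]);P.append(wray(c,u,v[0],.014))
P=np.array(P)
s=least_squares(lambda q:np.hypot(P[:,0]-q[0],P[:,1]-q[1])-.042,[.525,-.24],loss='soft_l1',f_scale=.002)
print(s.x,np.std(s.fun))
p=wray(c,277,317,o["position"][2]+.047);print("disc",p)
```

```text
[ 0.52532662 -0.24125367] 0.0007625789673587964
disc [ 0.52343066 -0.24048673  0.13523514]
```

Dock from the wrist camera is (525,−241) mm and the probe axis is (523,−240.5), so I'll lower it.

Request:
send_rows(motion=[[0,0,0.015,0.001,0,0,0],[0,0,0.03,0.0015,0,0,0],[0,0,0.038,0.0015,0,0,0],[0,0,0.043,0.0015,0,0,0],[0,0,0.046,0.0015,0,0,0],[0,0,0.048,0.0015,0,0,0],[0,0,0.0495,0.0015,0,0,0],[0,0,0.0495,0.0015,0,0,0]])

```text
clock: 5.9
position: [0.5277, -0.244, 0.0412]
ee_rot: [-0.582, 0.402, -0.402, 0.582]
ft_force: [0.2, 0.1, -1.3]
grip_width: 0.408
```

```bash
python3 g.py .526 -.2425 .04 20.7
```

```text
t 5.9 p [ 0.5277 -0.244   0.0412] zyaw 20.7 ydir [ 0.001 -0.    -1.   ] f [ 0.2  0.1 -1.3] g 0.408 q [-0.13  0.47  0.6   1.8  -0.32  0.96  0.96]
shift [-0.002   0.0012 -0.0011] turn [-0.0005  0.      0.0002]
```

Request:
send_rows(motion=[[0,0,0.001,0,0,0,0],[0,0,0.002,0,0,0,0],[0,0,0.002,0,0,0,0]])

```text
clock: 6.15
position: [0.5278, -0.2442, 0.041]
ee_rot: [-0.581, 0.402, -0.402, 0.582]
ft_force: [-8.2, 3.3, 18.3]
grip_width: 0.411
```

Request:
send_rows(motion=[[0,0,0.001,0,0,0,0],[0,0,0.002,0,0,0,0],[0,0,0.002,0,0,0,0]])

```text
clock: 6.4
position: [0.5279, -0.2444, 0.0408]
ee_rot: [-0.581, 0.402, -0.402, 0.582]
ft_force: [-18.2, 7.8, 40.9]
grip_width: 0.409
```

Request:
send_rows(motion=[[0,0,-0.002,0,0,0,0],[0,0,-0.0035,0,0,0,0],[60,0,-0.0035,0,0,0,0],[60,0,-0.0035,0,0,0,0],[70,0,-0.0035,0,0,0,0],[70,0,-0.0035,0,0,0,0],[80,0,-0.02,0,0,0,0],[80,0,-0.05,0,0,0,0],[80,0,-0.09,0,0,0,0],[80,0,-0.12,0,0,0,0]])

```text
clock: 7.23
position: [0.5275, -0.2443, 0.1591]
ee_rot: [0.582, -0.402, 0.402, -0.582]
ft_force: [1.3, 0.0, 0.6]
grip_width: 0.802
```

```bash
python3 snap.py wrist wrist5; python3 g.py .427 -.3655 .13 20.7
```

```text
t 7.28 p [ 0.53   -0.2456  0.1648] zyaw 20.7 ydir [ 0.008 -0.002 -1.   ] f [ 2.8 -2.1  5.7] g 0.8 q [-0.19  0.32  0.66  1.7  -0.21  1.19  0.89]
shift [ 0.0757  0.0343 -0.1389] turn [-0.0066 -0.0008  0.0049]
```

View pics/wrist5.png

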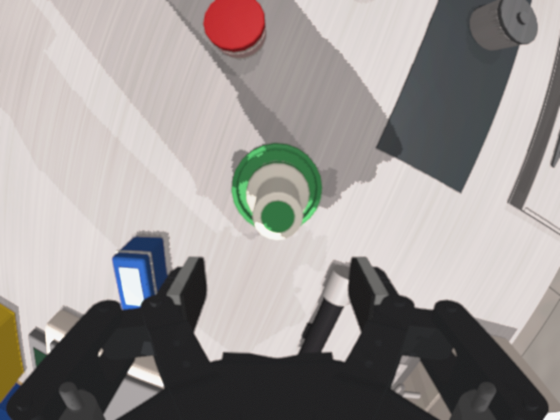

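The probe stands upright in the dock: its disc is at (277,215) and the dock is centred near (277,187), which fits the perspective. Next is the case.

Request:
send_rows(motion=[[80,0.012,0,-0.022,0,0,0],[80,0.026,0,-0.048,0,0,0],[80,0.04,0.005,-0.075,0,0,0],[80,0.055,0.01,-0.102,0,0,0],[80,0.068,0.02,-0.126,0,0,0],[80,0.0757,0.02,-0.138,0,0,0],[80,0.0757,0.02,-0.138,0,0,0],[80,0.0757,0.02,-0.138,0,0,0]])

```text
clock: 7.95
position: [0.4248, -0.3638, 0.1367]
ee_rot: [-0.581, 0.403, -0.402, 0.581]
ft_force: [0.4, 0.9, 0.3]
grip_width: 0.796
```

```bash
python3 snap.py wrist wrist6; python3 g.py .427 -.3655 .022 20.7
```

```text
t 8.0 p [ 0.4257 -0.363   0.1368] zyaw 20.7 ydir [ 0.  0. -1.] f [0.2 0.9 0.1] g 0.795 q [ 0.02  0.31  0.72  1.79 -0.23  1.13  1.17]
shift [0.0028 0.1148 0.0002] turn [-0.0004  0.0003 -0.0002]
```

View pics/wrist6.png

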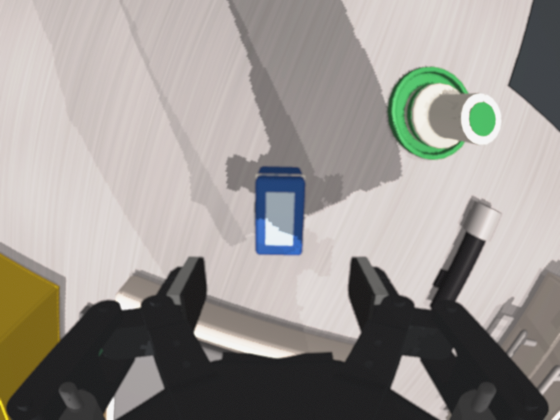

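The case's top face spans (257,178) to (303,254), aligned with the fingers.

Run:
```python
from h import *
c=load("wrist6");o=c["o"];R=Ro.from_quat(o["ee_rot"]).as_matrix()
q=np.array([wray(c,u,v,.056) for u,v in [(257,178),(304,178),(302,254),(257,254)]])
print(q.round(4),q.mean(0),(R.T@(q.mean(0)-o["position"])).round(4)); 
for i in range(4):
    e=q[(i+1)%4]-q[i];print(np.hypot(*e[:2]),np.degrees(np.arctan2(e[1],e[0])))
```

```text
[[ 0.4015 -0.3427  0.056 ]
 [ 0.4324 -0.3311  0.056 ]
 [ 0.4529 -0.3857  0.056 ]
 [ 0.421  -0.3977  0.056 ]] [ 0.42694192 -0.36428584  0.056     ] [0.0012 0.0807 0.0018]
0.03301169966731751 20.63147951619498
0.058382324696128717 -69.44246696975014
0.03406541601859735 -159.46057152713556
0.05833847277543745 109.52256831305378
```

Request:
send_rows(motion=[[80,0.002,0.03,0.001,0,0,0],[80,0.002,0.06,0.001,0,0,0],[80,0.002,0.09,0.001,0,0,0],[80,0.002,0.107,0.001,0,0,0],[80,0.002,0.115,0.001,0,0,0],[0,0.002,0.115,0.001,0,0,0],[0,0.002,0.115,0.001,0,0,0],[0,0.002,0.115,0.001,0,0,0],[0,0.002,0.115,0.001,0,0,0],[0,0.002,0.115,0.001,0,0,0]], squeeze=50)

```text
clock: 8.83
position: [0.4279, -0.3654, 0.0233]
ee_rot: [-0.582, 0.401, -0.403, 0.582]
ft_force: [-0.4, 1.5, 6.5]
grip_width: 0.414
```

Request:
send_rows(motion=[[0,0,0,0,0,0,0],[0,0,0,0,0,0,0],[0,0,0,0,0,0,0]])

```text
clock: 9.08
position: [0.4279, -0.3654, 0.0233]
ee_rot: [-0.581, 0.401, -0.403, 0.582]
ft_force: [0.2, 1.4, 7.2]
grip_width: 0.413
```

Request:
send_rows(motion=[[0,0,-0.003,0,0,0,0],[0,0,-0.012,0,0,0,0],[0,0,-0.03,0,0,0,0],[0,0,-0.055,0,0,0,0],[0,0,-0.08,0,0,0,0],[0,0,-0.105,0,0,0,0],[0,0,-0.12,0,0,0,0],[0,0,-0.128,0,0,0,0],[0,0,-0.13,0,0,0,0],[0,0,-0.13,0,0,0,0]])

```text
clock: 9.92
position: [0.4268, -0.3649, 0.152]
ee_rot: [-0.582, 0.402, -0.402, 0.582]
ft_force: [-0.2, -0.3, -1.3]
grip_width: 0.411
```

```bash
python3 g.py .47 -.12 .15 17 .4247 .116 .15 13.6;python3 snap.py wrist wrist7
```

```text
t 9.92 p [ 0.4268 -0.3649  0.152 ] zyaw 20.7 ydir [ 0.  0. -1.] f [-0.2 -0.3 -1.3] g 0.411 q [ 0.01  0.3   0.74  1.77 -0.22  1.16  1.17]
shift [-0.2138  0.002   0.127 ] turn [-0.0004  0.0646 -0.    ]
shift [-0.4506  0.002   0.1681] turn [-4.00e-04  1.24e-01 -1.00e-04]
```

View pics/wrist7.png

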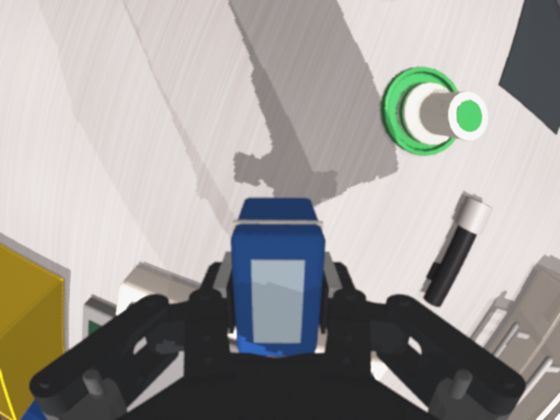

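Request:
send_rows(motion=[[0,-0.008,0,0.005,0,0.003,0],[0,-0.024,0,0.014,0,0.008,0],[0,-0.048,0,0.028,0,0.015,0],[0,-0.074,0,0.044,0,0.023,0],[0,-0.1,0,0.06,0,0.03,0],[0,-0.128,0,0.076,0,0.039,0],[0,-0.156,0,0.093,0,0.047,0],[0,-0.184,0,0.109,0,0.056,0],[0,-0.2138,0,0.127,0,0.0646,0]])

```text
clock: 10.72
position: [0.4692, -0.1182, 0.151]
ee_rot: [0.569, -0.421, 0.42, -0.568]
ft_force: [0.9, -0.4, -1.6]
grip_width: 0.412
```

```bash
python3 g.py .4247 .116 .15 13.6
```

```text
t 10.72 p [ 0.4692 -0.1182  0.151 ] zyaw 17.0 ydir [-0.001 -0.    -1.   ] f [ 0.9 -0.4 -1.6] g 0.412 q [-0.4   0.08  0.59  1.95 -0.05  1.12  0.5 ]
shift [-0.237   0.0011  0.0257] turn [ 0.0014  0.0585 -0.0004]
```

Request:
send_rows(motion=[[0,-0.02,0,0.002,0,0.005,0],[0,-0.048,0,0.005,0,0.012,0],[0,-0.078,0,0.008,0,0.02,0],[0,-0.108,0,0.012,0,0.027,0],[0,-0.138,0,0.015,0,0.035,0],[0,-0.168,0.0,0.018,0,0.042,0],[0,-0.198,0.01,0.021,0,0.05,0],[0,-0.222,0.03,0.024,0,0.055,0],[0,-0.237,0.05,0.0257,0,0.0585,0],[0,-0.237,0.06,0.0257,0,0.0585,0]])

```text
clock: 11.55
position: [0.4226, 0.1172, 0.0891]
ee_rot: [0.558, -0.436, 0.435, -0.556]
ft_force: [-0.2, -0.1, -1.7]
grip_width: 0.416
```

Request:
send_rows(motion=[[0,0,0,0,0,0,0],[0,0,0,0,0,0,0],[0,0,0,0,0,0,0]])

```text
clock: 11.8
position: [0.4258, 0.1133, 0.0925]
ee_rot: [-0.555, 0.437, -0.438, 0.556]
ft_force: [-0.5, -0.1, -2.3]
grip_width: 0.414
```

```bash
python3 g.py .4247 .116 .027 13.6;python3 snap.py wrist wrist8;python3 snap.py scene scene8
```

```text
t 11.8 p [0.4258 0.1133 0.0925] zyaw 13.6 ydir [ 0.001  0.    -1.   ] f [-0.5 -0.1 -2.3] g 0.414 q [-0.68  0.05  0.32  2.1  -0.02  0.98 -0.11]
shift [-0.0029  0.0655 -0.0004] turn [-0.0005 -0.0006  0.0001]
```

View pics/wrist8.png

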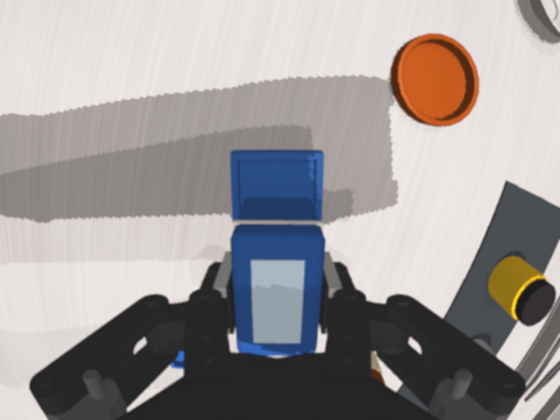

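View pics/scene8.png

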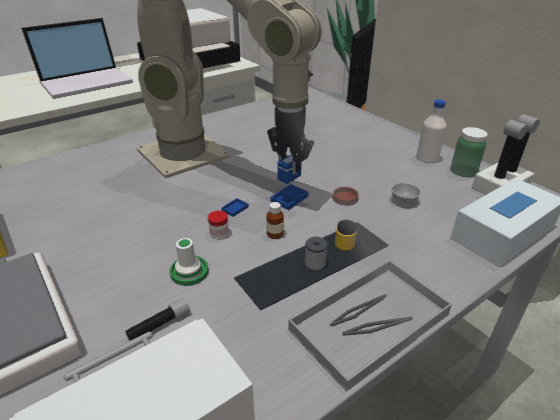

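The tray's far outer corners are at (231,151) and (323,151), and the case's far top edge is at row 227.

Run:
```python
from h import *
c=load("wrist8");o=c["o"];R=Ro.from_quat(o["ee_rot"]).as_matrix()
L=lambda u,v,z:(R.T@(wray(c,u,v,z)-o["position"])*1000).round(1)
print("tray outer",L(231,151,.016),L(323,151,.016))
zt=o["position"][2]+.0335
print("case far",L(234,228,zt),L(323,228,zt),"near",L(236,354,zt),L(319,354,zt))
a,b=wray(c,231,151,.016),wray(c,323,151,.016);print(np.degrees(np.arctan2((b-a)[1],(b-a)[0])))
```

```text
tray outer [-47.7  76.4 -31.6] [-47.7  76.5  31. ]
case far [-32.7 -33.5 -15.9] [-32.7 -33.5  16.2] near [ 27.5 -33.5 -18.6] [ 27.5 -33.5  18.3]
13.551603980974026
```

Request:
send_rows(motion=[[0,-0.002,0.015,0,0,0,0],[0,-0.002,0.03,0,0,0,0],[0,-0.002,0.045,0,0,0,0],[0,-0.002,0.055,0,0,0,0],[0,-0.002,0.06,0,0,0,0],[0,-0.002,0.062,0,0,0,0],[0,-0.002,0.063,0,0,0,0],[0,-0.002,0.064,0,0,0,0],[0,-0.002,0.064,0,0,0,0]])

```text
clock: 12.65
position: [0.4252, 0.1161, 0.0284]
ee_rot: [-0.556, 0.437, -0.437, 0.556]
ft_force: [0.5, 0.0, -0.9]
grip_width: 0.415
```

Request:
send_rows(motion=[[0,0,0.001,0,0,0,0],[0,0,0.001,0,0,0,0]])

```text
clock: 12.82
position: [0.4253, 0.1162, 0.0282]
ee_rot: [-0.556, 0.437, -0.437, 0.556]
ft_force: [-6.1, -1.9, 16.0]
grip_width: 0.419
```

Contact came at the expected height, so I'll release and retreat.

Request:
send_rows(motion=[[0,0,-0.001,0,0,0,0],[60,0,-0.001,0,0,0,0],[60,0,-0.001,0,0,0,0],[70,0,-0.001,0,0,0,0],[70,0,-0.001,0,0,0,0],[80,0,-0.02,0,0,0,0],[80,0,-0.05,0,0,0,0],[80,0,-0.085,0,0,0,0],[80,0,-0.11,0,0,0,0],[80,0,-0.12,0,0,0,0]])

```text
clock: 13.65
position: [0.4264, 0.1166, 0.1504]
ee_rot: [-0.554, 0.436, -0.438, 0.557]
ft_force: [0.2, 0.4, -1.0]
grip_width: 0.804
```

```bash
python3 snap.py wrist wrist9; python3 g.py .4445 -.119 .14 13.6
```

```text
t 13.7 p [0.4266 0.1168 0.1506] zyaw 13.6 ydir [ 0.005  0.003 -1.   ] f [ 0.9 -0.1  2. ] g 0.802 q [-0.69 -0.02  0.32  2.04  0.01  1.12 -0.14]
shift [ 0.2333  0.01   -0.0383] turn [-0.0054  0.0007 -0.0017]
```

View pics/wrist9.png

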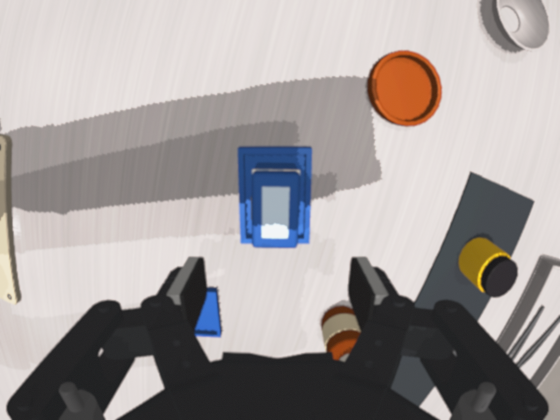

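The case sits squarely in the tray, which spans (238–311, 147–243). Next is the pot; I'll move over it at height.

Request:
send_rows(motion=[[80,0.01,0,-0.002,0,0,0],[80,0.035,0,-0.006,0,0,0],[80,0.07,0,-0.011,0,0,0],[80,0.105,0,-0.017,0,0,0],[80,0.14,0,-0.023,0,0,0],[80,0.175,0.0,-0.029,0,0,0],[90,0.205,0.005,-0.034,0,0,0],[90,0.225,0.01,-0.037,0,0,0],[90,0.2333,0.01,-0.0383,0,0,0],[90,0.2333,0.01,-0.0383,0,0,0]])

```text
clock: 14.53
position: [0.4413, -0.1219, 0.1354]
ee_rot: [0.556, -0.439, 0.437, -0.554]
ft_force: [-0.1, -0.2, -0.5]
grip_width: 0.897
```

```bash
python3 snap.py wrist wrist10
python3 - <<'E'
from h import *
c=load("wrist10");o=c["o"];st(o);R=Ro.from_quat(o["ee_rot"]).as_matrix()
H=hsv(c);g=(((H[...,0]>172)|(H[...,0]<5))&(H[...,1]>170)&(c["pixels"][...,0]>110)).astype(np.uint8)
n,l,s,ce=cv2.connectedComponentsWithStats(g);i=1+s[1:,4].argmax();print(s[i],ce[i])
p=wray(c,*ce[i],.055);print(p,R.T@(p-o["position"]))
E
```

```text
t 14.53 p [ 0.4413 -0.1219  0.1354] zyaw 13.4 ydir [-0.003 -0.001 -1.   ] f [-0.1 -0.2 -0.5] g 0.897 q [-0.43  0.03  0.61  2.03 -0.02  1.09  0.43]
[ 252  179   62   63 3033] [282.8193208  209.71414441]
[ 0.44367923 -0.11649354  0.055     ] [-0.00475955  0.08037486  0.00383665]
```

View pics/wrist10.png

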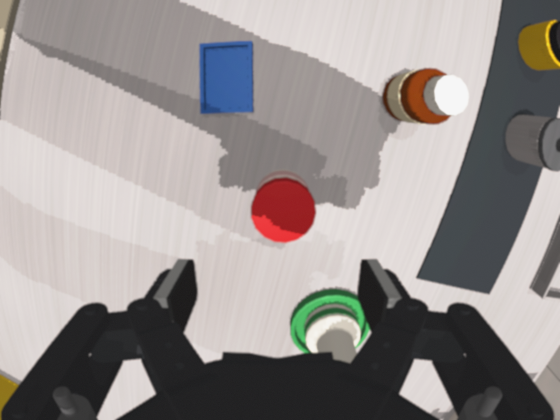

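The lid is at (283,210), which puts the pot at about (444,−117) mm. I'll descend and grip.

Request:
send_rows(motion=[[90,-0.004,0.03,0.003,0,0,0],[90,-0.004,0.06,0.003,0,0,0],[90,-0.004,0.09,0.003,0,0,0],[90,-0.004,0.107,0.003,0,0,0],[90,-0.004,0.115,0.003,0,0,0],[0,-0.004,0.115,0.003,0,0,0],[0,-0.004,0.115,0.003,0,0,0],[0,-0.004,0.115,0.003,0,0,0],[0,-0.004,0.115,0.003,0,0,0],[0,-0.004,0.115,0.003,0,0,0]], squeeze=50)

```text
clock: 15.42
position: [0.4456, -0.1149, 0.023]
ee_rot: [-0.555, 0.436, -0.437, 0.557]
ft_force: [-1.3, 2.2, 5.2]
grip_width: 0.545
```

Request:
send_rows(motion=[[0,0,0,0,0,0,0],[0,0,0,0,0,0,0],[0,0,0,0,0,0,0]])

```text
clock: 15.67
position: [0.4456, -0.1149, 0.023]
ee_rot: [-0.555, 0.437, -0.437, 0.557]
ft_force: [-0.8, 0.8, 8.3]
grip_width: 0.548
```

Request:
send_rows(motion=[[0,0,-0.003,0,0,0,0],[0,0,-0.012,0,0,0,0],[0,0,-0.03,0,0,0,0],[0,0,-0.055,0,0,0,0],[0,0,-0.08,0,0,0,0],[0,0,-0.095,0,0,0,0],[0,0,-0.1,0,0,0,0],[0,0,-0.1,0,0,0,0]])

```text
clock: 16.33
position: [0.4454, -0.1152, 0.1233]
ee_rot: [-0.555, 0.436, -0.438, 0.557]
ft_force: [0.0, 0.3, -1.5]
grip_width: 0.547
```

```bash
python3 g.py .66 -.095 .12 13.6;python3 snap.py wrist wrist11
```

```text
t 16.33 p [ 0.4454 -0.1152  0.1233] zyaw 13.6 ydir [ 0.003  0.001 -1.   ] f [ 0.   0.3 -1.5] g 0.547 q [-0.44  0.05  0.62  2.04 -0.03  1.06  0.43]
shift [0.031  0.0039 0.2133] turn [-0.0029  0.0008  0.    ]
```

View pics/wrist11.png

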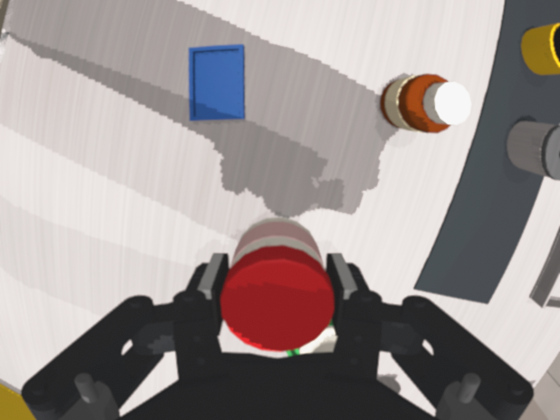

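Request:
send_rows(motion=[[0,0.001,0,0.008,0,0,0],[0,0.004,0,0.026,0,0,0],[0,0.008,0,0.054,0,0,0],[0,0.012,0,0.084,0,0,0],[0,0.017,0,0.114,0,0,0],[0,0.021,0,0.144,0,0,0],[0,0.025,0.0,0.172,0,0,0],[0,0.028,0.003,0.196,0,0,0],[0,0.031,0.01,0.2133,0,0,0],[0,0.031,0.02,0.2133,0,0,0]])

```text
clock: 17.22
position: [0.662, -0.0937, 0.0994]
ee_rot: [0.557, -0.436, 0.436, -0.556]
ft_force: [0.7, 0.1, -1.2]
grip_width: 0.546
```

Request:
send_rows(motion=[[0,0,0,0,0,0,0],[0,0,0,0,0,0,0]])

```text
clock: 17.38
position: [0.6579, -0.0952, 0.0998]
ee_rot: [0.557, -0.438, 0.436, -0.555]
ft_force: [-0.7, -0.4, -1.2]
grip_width: 0.548
```

```bash
python3 g.py .66 -.095 .026 13.6;python3 snap.py wrist wrist12;python3 snap.py scene scene12
```

```text
t 17.38 p [ 0.6579 -0.0952  0.0998] zyaw 13.6 ydir [-0.004 -0.    -1.   ] f [-0.7 -0.4 -1.2] g 0.548 q [-0.33  0.57  0.56  1.52 -0.32  1.15  0.53]
shift [0.0003 0.0737 0.0024] turn [ 0.0037  0.0004 -0.0005]
```

View pics/wrist12.png

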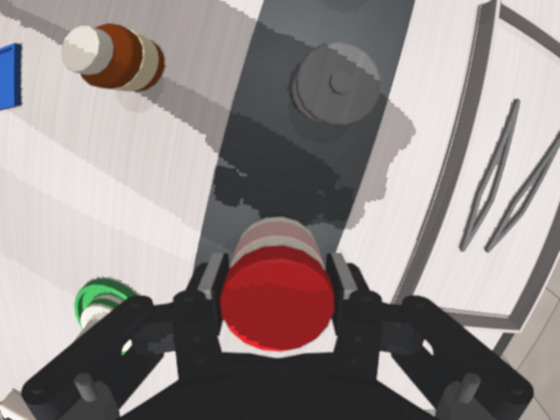

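View pics/scene12.png

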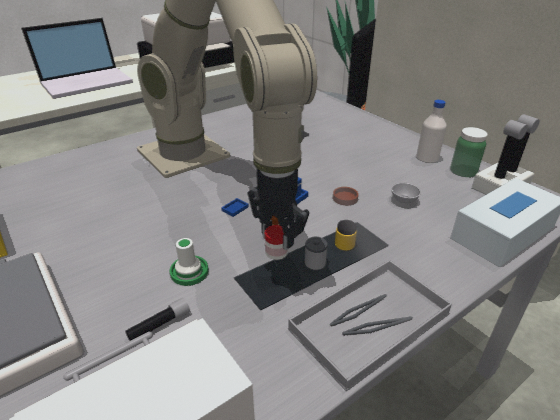

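The mat's edges are near columns 199 and 345 at row about 245, and the tin is behind at (338,85).

Run:
```python
from h import *
c=load("wrist12")
for uv in [(197,250),(214,180),(240,70),(345,240),(372,160),(400,60)]: print(uv,wray(c,*uv,.003).round(4))
print("knob",wray(c,341,82,.067).round(4));
```

```text
(197, 250) [ 0.6014 -0.145   0.003 ]
(214, 180) [ 0.605 -0.084  0.003]
(240, 70) [0.6062 0.0009 0.003 ]
(345, 240) [ 0.7166 -0.1075  0.003 ]
(372, 160) [ 0.7183 -0.04    0.003 ]
(400, 60) [0.7198 0.0413 0.003 ]
knob [0.6693 0.0011 0.067 ]
```

Request:
send_rows(motion=[[0,0,0.015,0.002,0,0,0],[0,0,0.035,0.002,0,0,0],[0,0,0.053,0.002,0,0,0],[0,0,0.063,0.002,0,0,0],[0,0,0.068,0.002,0,0,0],[0,0,0.07,0.002,0,0,0],[0,0,0.072,0.002,0,0,0],[0,0,0.072,0.002,0,0,0],[0,0,0.072,0.002,0,0,0]])

```text
clock: 18.23
position: [0.6617, -0.0946, 0.0307]
ee_rot: [-0.556, 0.437, -0.437, 0.556]
ft_force: [0.5, 0.7, -1.8]
grip_width: 0.544
```

Request:
send_rows(motion=[[0,0,0.001,0,0,0,0],[0,0,0.001,0,0,0,0]])

```text
clock: 18.4
position: [0.6614, -0.0945, 0.0293]
ee_rot: [-0.556, 0.437, -0.437, 0.556]
ft_force: [-0.1, 0.4, -0.7]
grip_width: 0.55
```

Request:
send_rows(motion=[[0,0,0.001,0,0,0,0],[0,0,0.002,0,0,0,0],[0,0,0.002,0,0,0,0]])

```text
clock: 18.65
position: [0.661, -0.0944, 0.0267]
ee_rot: [0.556, -0.437, 0.437, -0.556]
ft_force: [-0.1, 0.1, -1.2]
grip_width: 0.546
```

Request:
send_rows(motion=[[0,0,0.001,0,0,0,0],[0,0,0.001,0,0,0,0]])

```text
clock: 18.82
position: [0.6612, -0.0945, 0.0262]
ee_rot: [-0.556, 0.437, -0.437, 0.556]
ft_force: [-1.5, 0.6, 3.8]
grip_width: 0.547
```

Request:
send_rows(motion=[[65,0,0,0,0,0,0],[75,0,0,0,0,0,0],[80,0,0,0,0,0,0],[85,0,0,0,0,0,0],[85,0,0,0,0,0,0],[85,0,-0.015,0,0,0,0],[85,0,-0.045,0,0,0,0],[85,0,-0.08,0,0,0,0],[85,0,-0.115,0,0,0,0],[85,0,-0.13,0,0,0,0]])

```text
clock: 19.65
position: [0.6629, -0.0953, 0.1624]
ee_rot: [-0.554, 0.435, -0.439, 0.557]
ft_force: [-0.6, -0.8, 0.9]
grip_width: 0.847
```

```bash
python3 snap.py wrist wrist13; python3 g.py .527 -.009 .155 13.6; python3 snap.py side side13
```

```text
t 19.7 p [ 0.6637 -0.0954  0.1639] zyaw 13.6 ydir [ 0.009 -0.    -1.   ] f [ 0.4 -0.1  2.7] g 0.852 q [-0.34  0.51  0.58  1.45 -0.29  1.25  0.51]
shift [-0.1162  0.0076 -0.1126] turn [-0.0087  0.0004  0.0025]
```

View pics/wrist13.png

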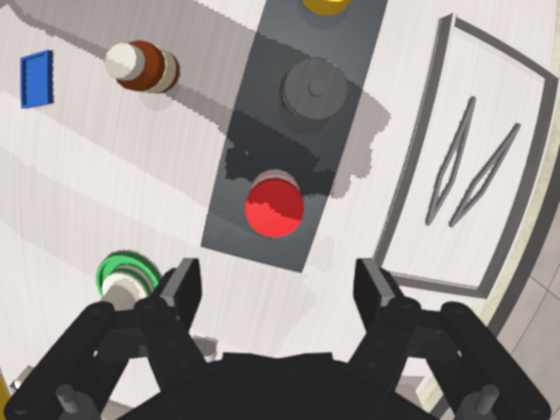

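View pics/side13.png

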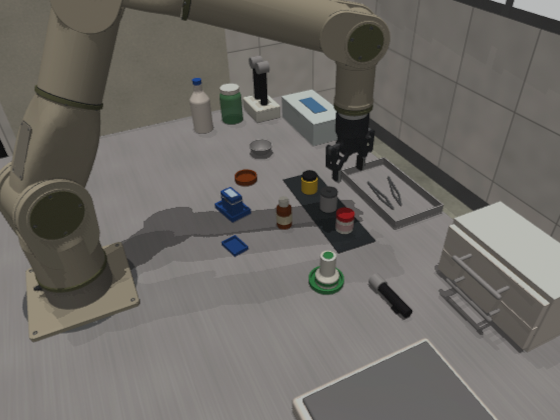

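The pot stands on the mat at (273,208) in the wrist view, clear of the tin. Next is the bottle.

Request:
send_rows(motion=[[85,-0.01,0,-0.01,0,0,0],[85,-0.03,0,-0.029,0,0,0],[85,-0.055,0,-0.053,0,0,0],[85,-0.08,0,-0.077,0,0,0],[85,-0.1,0,-0.097,0,0,0],[85,-0.112,0,-0.108,0,0,0],[85,-0.1162,0,-0.112,0,0,0],[85,-0.1162,0,-0.112,0,0,0],[85,-0.1162,0,-0.112,0,0,0]])

```text
clock: 20.5
position: [0.5255, -0.0083, 0.1562]
ee_rot: [-0.556, 0.437, -0.437, 0.556]
ft_force: [0.5, 0.1, 0.4]
grip_width: 0.85
```

```bash
python3 snap.py wrist wrist14; python3 g.py .527 -.009 .026 13.6
python3 - <<'E'
from h import *
c=load("wrist14");o=c["o"];R=Ro.from_quat(o["ee_rot"]).as_matrix()
H=hsv(c);g=((H[...,1]<40)&(H[...,2]>225)).astype(np.uint8);g[:120]=0;g[280:]=0;g[:,:220]=0;g[:,340:]=0
n,l,s,ce=cv2.connectedComponentsWithStats(g);i=1+s[1:,4].argmax();print(s[i],ce[i])
E
```

```text
t 20.55 p [ 0.5257 -0.0087  0.1561] zyaw 13.6 ydir [ 0.001 -0.    -1.   ] f [-0.3 -0.3 -0.2] g 0.855 q [-0.6   0.18  0.59  1.85 -0.11  1.14  0.26]
shift [0.0005 0.1301 0.0011] turn [-0.0006  0.0001  0.0005]
[ 220  196  120   84 5881] [284.54361503 246.72062574]
```

View pics/wrist14.png

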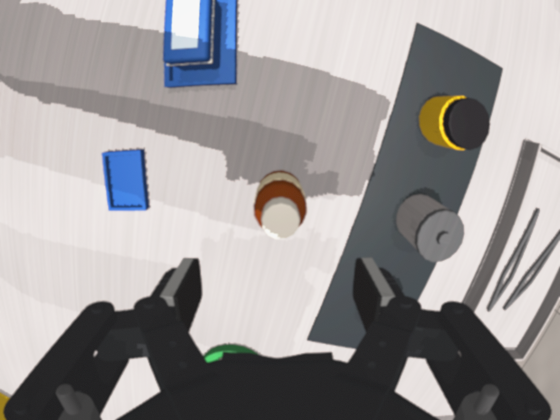

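The cap is at (280,217).

Run:
```python
from h import *
c=load("wrist14");o=c["o"];R=Ro.from_quat(o["ee_rot"]).as_matrix()
p=wray(c,280.5,217,.088);print(p,R.T@(p-o["position"]))
p=wray(c,280,205,.060);print(p,R.T@(p-o["position"]))
```

```text
[ 0.52671671 -0.00464533  0.088     ] [-0.00328076  0.06818389  0.00204504]
[ 0.52655603 -0.00425804  0.06      ] [-0.00369674  0.09618381  0.00196051]
```

Request:
send_rows(motion=[[85,-0.002,0.03,0.0015,0,0,0],[85,-0.002,0.06,0.0015,0,0,0],[85,-0.002,0.09,0.0015,0,0,0],[85,-0.002,0.115,0.0015,0,0,0],[85,-0.002,0.13,0.0015,0,0,0],[0,-0.002,0.13,0.0015,0,0,0],[0,-0.002,0.13,0.0015,0,0,0],[0,-0.002,0.13,0.0015,0,0,0],[0,-0.002,0.13,0.0015,0,0,0],[0,-0.002,0.13,0.0015,0,0,0]], squeeze=50)

```text
clock: 21.38
position: [0.5268, -0.0057, 0.027]
ee_rot: [-0.555, 0.437, -0.437, 0.556]
ft_force: [-0.5, 0.1, -1.7]
grip_width: 0.479
```

Request:
send_rows(motion=[[0,0,0,0,0,0,0],[0,0,0,0,0,0,0],[0,0,0,0,0,0,0]])

```text
clock: 21.63
position: [0.5266, -0.0055, 0.0267]
ee_rot: [-0.555, 0.437, -0.437, 0.556]
ft_force: [-0.6, -0.3, 6.9]
grip_width: 0.478
```

Request:
send_rows(motion=[[0,0,-0.003,0,0,0,0],[0,0,-0.012,0,0,0,0],[0,0,-0.03,0,0,0,0],[0,0,-0.055,0,0,0,0],[0,0,-0.08,0,0,0,0],[0,0,-0.095,0,0,0,0],[0,0,-0.1,0,0,0,0],[0,0,-0.1,0,0,0,0]])

```text
clock: 22.3
position: [0.5266, -0.0056, 0.1273]
ee_rot: [-0.555, 0.437, -0.437, 0.557]
ft_force: [0.1, -0.4, -1.5]
grip_width: 0.477
```

```bash
python3 g.py .515 .2405 .125 13.6;python3 snap.py wrist wrist15
```

```text
t 22.3 p [ 0.5266 -0.0056  0.1273] zyaw 13.7 ydir [ 0.002  0.001 -1.   ] f [ 0.1 -0.4 -1.5] g 0.477 q [-0.6   0.22  0.59  1.88 -0.14  1.08  0.28]
shift [-0.2418  0.0025  0.0468] turn [-0.0025  0.0009 -0.0004]
```

View pics/wrist15.png

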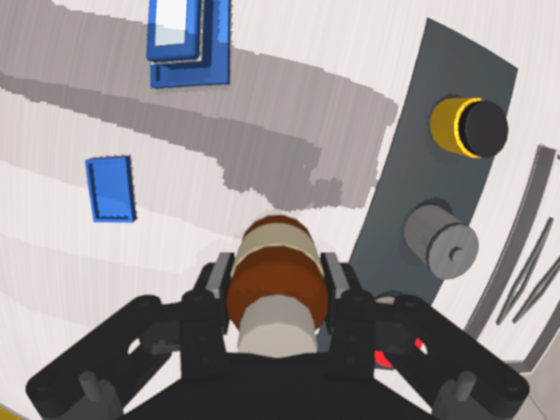

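The bottle is held upright between the pads.

Request:
send_rows(motion=[[0,-0.01,0,0.002,0,0,0],[0,-0.03,0,0.006,0,0,0],[0,-0.06,0,0.012,0,0,0],[0,-0.092,0,0.018,0,0,0],[0,-0.124,0,0.024,0,0,0],[0,-0.156,0,0.03,0,0,0],[0,-0.188,0,0.036,0,0,0],[0,-0.215,0.005,0.042,0,0,0],[0,-0.233,0.015,0.045,0,0,0],[0,-0.2418,0.025,0.0468,0,0,0]])

```text
clock: 23.18
position: [0.5128, 0.2436, 0.099]
ee_rot: [0.557, -0.436, 0.436, -0.556]
ft_force: [0.1, 0.4, -1.6]
grip_width: 0.477
```

Request:
send_rows(motion=[[0,0,0,0,0,0,0],[0,0,0,0,0,0,0],[0,0,0,0,0,0,0]])

```text
clock: 23.43
position: [0.5148, 0.238, 0.1007]
ee_rot: [0.556, -0.438, 0.438, -0.555]
ft_force: [0.2, -0.4, -0.7]
grip_width: 0.475
```

```bash
python3 g.py .515 .2405 .031 13.6;python3 snap.py wrist wrist16
```

```text
t 23.43 p [0.5148 0.238  0.1007] zyaw 13.5 ydir [-0.    -0.001 -1.   ] f [ 0.2 -0.4 -0.7] g 0.475 q [-0.88  0.33  0.44  1.79 -0.16  1.06 -0.15]
shift [-0.0024  0.0697  0.0008] turn [ 0.0006 -0.0018  0.0011]
```

View pics/wrist16.png

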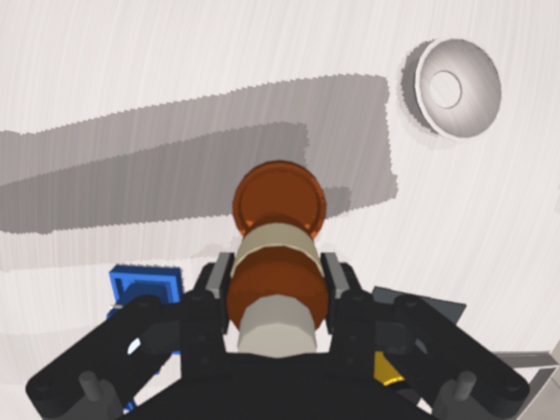

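The cup rim runs from column 233 to 326 with its top at row 160. I'll fit its centre.

Run:
```python
from h import *
c=load("wrist16");o=c["o"];R=Ro.from_quat(o["ee_rot"]).as_matrix()
H=hsv(c);g=((H[...,0]<16)&(H[...,1]>130)).astype(np.uint8);g[215:]=0;g[:, :215]=0;g[:,345:]=0
P=[]
for v in range(172,208,4):
    u=np.flatnonzero(g[v]);P+=[wray(c,u[0],v,.018),wray(c,u[-1],v,.018)]
for u in range(255,310,6):
    v=np.flatnonzero(g[:,u]);P.append(wray(c,u,v[0],.018))
P=np.array(P)
s=least_squares(lambda q:np.hypot(P[:,0]-q[0],P[:,1]-q[1])-.035,[.515,.24],loss='soft_l1',f_scale=.002)
print(s.x,np.std(s.fun),R.T@(np.r_[s.x,.018]-o["position"]))
# bottle shoulder sides/cap near edge in the hand
z=o["position"][2]-.0267
print([ (R.T@(wray(c,u,v,z+h)-o["position"])*1000).round(1) for u,v,h in [(228,292,.06),(328,292,.06),(278,247,.06),(240,340,.088),(317,340,.088)]])
```

```text
[0.51492812 0.24167386] 0.0009188043839639616 [-0.00360376  0.08269448  0.00105535]
[array([ -5.6, -33.3, -19.7]), array([ -5.5, -33.3,  19.8]), array([-25.3, -33.3,  -0. ]), array([ -4.4, -61.3, -12.3]), array([ -4.4, -61.3,  12.4])]
```

Request:
send_rows(motion=[[0,-0.001,0.015,0.001,0,0,0],[0,-0.001,0.035,0.001,0,0,0],[0,-0.001,0.05,0.001,0,0,0],[0,-0.001,0.06,0.001,0,0,0],[0,-0.001,0.065,0.001,0,0,0],[0,-0.001,0.067,0.001,0,0,0],[0,-0.001,0.068,0.001,0,0,0],[0,-0.001,0.068,0.001,0,0,0]])

```text
clock: 24.15
position: [0.5156, 0.2416, 0.0336]
ee_rot: [-0.555, 0.437, -0.437, 0.556]
ft_force: [-0.3, 0.0, -1.1]
grip_width: 0.473
```

Request:
send_rows(motion=[[0,0,0.001,0,0,0,0],[0,0,0.001,0,0,0,0]])

```text
clock: 24.32
position: [0.5154, 0.2418, 0.0324]
ee_rot: [-0.556, 0.437, -0.437, 0.556]
ft_force: [0.3, -0.1, -1.3]
grip_width: 0.475
```

Request:
send_rows(motion=[[0,0,0.001,0,0,0,0],[0,0,0.001,0,0,0,0]])

```text
clock: 24.48
position: [0.5151, 0.2417, 0.031]
ee_rot: [-0.556, 0.437, -0.437, 0.556]
ft_force: [-0.3, 0.7, -0.6]
grip_width: 0.472
```

Request:
send_rows(motion=[[0,0,0.001,0,0,0,0],[0,0,0.001,0,0,0,0]])

```text
clock: 24.65
position: [0.5152, 0.2417, 0.0307]
ee_rot: [-0.556, 0.437, -0.437, 0.556]
ft_force: [-3.2, -1.2, 8.9]
grip_width: 0.481
```

Contact with the floor at the expected height, so I'll release.

Request:
send_rows(motion=[[60,0,0,0,0,0,0],[70,0,0,0,0,0,0],[75,0,0,0,0,0,0],[80,0,0,0,0,0,0],[80,0,0,0,0,0,0],[80,0,-0.015,0,0,0,0],[80,0,-0.045,0,0,0,0],[80,0,-0.08,0,0,0,0],[80,0,-0.115,0,0,0,0],[80,0,-0.15,0,0,0,0]])

```text
clock: 25.48
position: [0.5148, 0.2412, 0.1815]
ee_rot: [0.556, -0.437, 0.437, -0.556]
ft_force: [0.9, 0.5, 0.2]
grip_width: 0.801
```

Request:
send_rows(motion=[[80,-0.03,-0.01,-0.02,0,0,0],[80,-0.06,-0.02,-0.05,0,0,0],[80,-0.09,-0.03,-0.08,0,0,0],[80,-0.11,-0.03,-0.1,0,0,0],[80,-0.11,-0.03,-0.1,0,0,0],[80,-0.11,-0.03,-0.1,0,0,0]])

```text
clock: 25.98
position: [0.3905, 0.3262, 0.2102]
ee_rot: [-0.556, 0.436, -0.436, 0.557]
ft_force: [0.4, 0.3, -0.9]
grip_width: 0.797
```

```bash
python3 snap.py scene sceneF; python3 snap.py side sideF
python3 - <<'E'
from h import *
from workcell import *
st(get_obs())
S=[load("sceneF"),load("sideF")]
T={"bottlecap":((.46,.58,.18,.31),(.086,.1)),"pot":((.6,.72,-.15,-.05),(.052,.064)),"probe":((.46,.6,-.3,-.18),(.082,.095)),"case":((.36,.5,.05,.2),(.056,.07)),
"tin":((.6,.72,-.06,.05),(.05,.08)),"jar":((.6,.72,.05,.15),(.053,.07))}
for n,(b,z) in T.items():
    for c in S:
        p=pts(c,b,z)
        if len(p)<4: print(n,len(p));continue
        r=rect(p);print(n,len(p),"zmed",round(np.median(p[:,2])*1000,1),"circ",circ(p),"rect",np.round(r[0],1),np.round(r[1],1),round(r[2],1))
E
```

```text
t 26.08 p [0.3925 0.3243 0.2099] zyaw 13.6 ydir [ 0. -0. -1.] f [ 0.2 -0.2  0.2] g 0.802 q [-1.11  0.08  0.35  1.81 -0.03  1.25 -0.51]
bottlecap 54 zmed 91.2 circ [517.8 239.   29.2] rect [518.1 239.2] [25.4 24.2] 51.9
bottlecap 41 zmed 90.6 circ [512.2 237.8  29.2] rect [513. 240.] [25.5 23.9] 23.5
pot 314 zmed 57.4 circ [662.8 -99.2  50.2] rect [663.6 -99.3] [46.7 47. ] 33.4
pot 185 zmed 56.6 circ [658.8 -97.9  51.1] rect [659.4 -98.6] [47.4 44.2] 59.6
probe 160 zmed 85.8 circ [ 528.8 -243.2   39.3] rect [ 528.6 -242. ] [33.1 36. ] 64.3
probe 144 zmed 85.2 circ [ 526.  -241.5   37.8] rect [ 525.7 -241.6] [34.8 33.7] 60.7
case 176 zmed 60.5 circ [430.4 113.4  65.8] rect [427.5 114.2] [37.2 62.2] 10.7
case 183 zmed 60.0 circ [424.9 117.6  67. ] rect [423.4 116.3] [36.6 64.8] 12.3
tin 311 zmed 60.5 circ [671.    1.3  51.2] rect [671.2   1. ] [47.4 48.3] 33.2
tin 182 zmed 59.6 circ [667.2   1.2  52.5] rect [666.9   1. ] [50.6 44. ] 60.7
jar 213 zmed 60.3 circ [663.   99.8  46. ] rect [663.   98.9] [41.5 43.4] 48.4
jar 126 zmed 59.5 circ [657.7 101.4  48.8] rect [659.4 100.9] [44.  42.8] 3.5
```

View pics/sceneF.png

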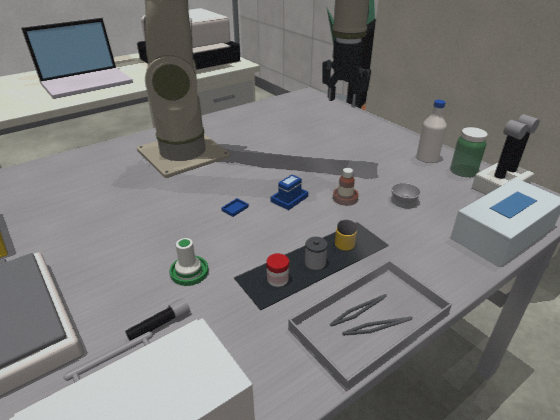

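View pics/sideF.png

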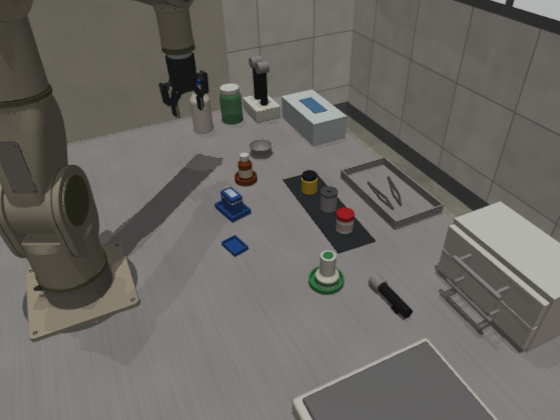

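Both views show all four things in place and upright. Their tops are at the right heights: bottle 91, probe 85.5, case 60 and pot 57 mm. The tin and jar have not moved, and the arm is clear.

```bash
python3 -c "
from workcell import *
print(hand_in())"
```

```text
the job is handed in; nothing more can be done
None
```

I put the probe in the green dock (head down), the case in the larger blue tray, the bottle in the amber cup and the pill pot on the free end of the mat. I lowered each one until I felt contact, then let go. The job was handed in at about 26 s of the allowed 106 s; no verdict is reported.

**Last checks, before hand-in (two fixed cameras, averaged):**
- **Bottle, probe and case:** these are within about 2–3 mm of their holders' centres. Their tops are at heights that fit resting on the holder floors.
- **Pill pot:** its centre is at about (661, −99) mm, on the mat. That is about 100 mm from the tin's centre and 200 mm from the jar's.
- **Tin and jar:** neither has moved, within measurement error.
- **Robot:** the gripper is open and clear of everything.

**Disagreements:**
- **Between the fixed cameras:** they differ by 3–6 mm in x at object height.
- **Wrist camera:** it put things about 3–5 mm off the fixed-camera average.

I averaged the views; both differences are well inside the tolerances, and no check failed.

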